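# Sort slab glass and putty knife on a glazing bench

### The job

Tidy the glazing bench: lay each of the four loose amber glass pieces flat inside the wooden bin whose black outline shows its shape (both rounds go side by side in the bin with the round outline), and lay the putty knife in the cut-out tray, blade in the wide part, so that it sits fully down in its pocket. Lower the glass into place rather than dropping it; at the end everything is released and lies still.

Things in the scene. Friction and masses are not known exactly. Their poses are not given: they have to be found in the camera images.
- round_a_center (a point): Loose disc of amber slab glass, 44 mm diameter, 22 mm thick; one of two alike. Origin at its centre, half-way up (11 mm above its underside); z up. Loose, about 60 to 190 g, lies flat on the bench at the start. Belongs in bin_round beside the other disc.
- round_b_center (a point): Loose disc of amber slab glass, 44 mm diameter, 22 mm thick; one of two alike. Origin at its centre, half-way up (11 mm above its underside); z up. Loose, about 60 to 190 g, lies flat on the bench at the start. Belongs in bin_round beside the other disc.
- square_center (a point): Loose square of amber slab glass, 50 x 50 mm, 22 mm thick; x and y along its sides. Origin at its centre, half-way up (11 mm above its underside); z up. Loose, about 60 to 190 g, lies flat on the bench at the start. Belongs in bin_square.
- bar_center (a point): Loose oblong bar of amber slab glass, 64 mm along its x, 28 mm along its y, 22 mm thick. Origin at its centre, half-way up (11 mm above its underside); z up. Loose, about 60 to 190 g, lies flat on the bench at the start. Belongs in bin_bar.
- knife_grip (a point): Loose putty knife, 110 to 225 g, lying along its x, z up. Wooden handle 24 mm wide (y), 26 mm high, x = -55 to 40 mm; brass ferrule; steel blade 46 mm wide, 5 mm thick, x = 50 to 105 mm, its underside 5 mm above the handle's. Origin in the handle near the balance point (within 5 mm), 13 mm above its underside: grip here across y. Belongs in the tray.
- bin_round: Fixed wooden bin, inside 120 x 120 mm, floor 4 mm above the bench, walls 4 mm thick, 16 mm high. Origin at bench level below its inner centre; z up; x points to its far side, away from the robot (within 8 degrees), to a white ledge 16 mm high, 46 mm deep, with a black outline of a disc (34 mm) at x = 84 mm. The three bins differ only in outline, stand in any order.
- bin_square: Fixed wooden bin, inside 120 x 120 mm, floor 4 mm above the bench, walls 4 mm thick, 16 mm high. Origin at bench level below its inner centre; z up; x points to its far side, away from the robot (within 8 degrees), to a white ledge 16 mm high, 46 mm deep, with a black outline of a square (34 mm) at x = 84 mm. The three bins differ only in outline, stand in any order.
- bin_bar: Fixed wooden bin, inside 120 x 120 mm, floor 4 mm above the bench, walls 4 mm thick, 16 mm high. Origin at bench level below its inner centre; z up; x points to its far side, away from the robot (within 8 degrees), to a white ledge 16 mm high, 46 mm deep, with a black outline of an oblong, 64 x 24 mm at x = 84 mm. The three bins differ only in outline, stand in any order.
- tray: Fixed shadow tray at left or right: plywood base 4 mm thick, black rubber to 16 mm with the knife's outline cut out, 8 mm to spare all round. Origin at bench level, right below where the knife's origin belongs; z up; x towards the wide blade end, as the knife's x must point. Tray x = -90 to 140 mm, 100 mm wide. From x = -30 to 30 mm no rubber across the full width: a finger gap.
Things that resemble listed ones, but are neither listed nor needed, are in the scene too. Leave any purple look-alike of the part that bears round_b_center alone. There is more than one size of the part that bears knife_grip; the job needs the smaller.

How it is judged:
At the end, for the whole second after the job is handed in: Each glass piece lies flat (0.1 rad) on the floor of the bin of its shape (centre within 55 mm of the bin's in x and y, under 20 mm high); the knife lies fully down in the pocket (origin within 13 mm in x, 12 mm in y of the tray's, under 19.5 mm high, tilt under 0.05 rad); all released and at rest (x of round_a_center in the frame of bin_round between -0.055 and 0.055 m and y of round_a_center in the frame of bin_round between -0.055 and 0.055 m and z of each of round_a_center, round_b_center in the frame of bin_round below 0.02 m and angle between the z axis of each of round_a_center, round_b_center and the z axis of bin_round, either way round below 0.1 rad and linear speed of each of round_a, round_b, square, bar, knife below 0.02 m/s and x of round_b_center in the frame of bin_round between -0.055 and 0.055 m and y of round_b_center in the frame of bin_round between -0.055 and 0.055 m and x of square_center in the frame of bin_square between -0.055 and 0.055 m and y of square_center in the frame of bin_square between -0.055 and 0.055 m and z of square_center in the frame of bin_square below 0.02 m and angle between the z axis of square_center and the z axis of bin_square, either way round below 0.1 rad and x of bar_center in the frame of bin_bar between -0.055 and 0.055 m and y of bar_center in the frame of bin_bar between -0.055 and 0.055 m and z of bar_center in the frame of bin_bar below 0.02 m and angle between the z axis of bar_center and the z axis of bin_bar, either way round below 0.1 rad and x of knife_grip in the frame of tray between -0.013 and 0.013 m and y of knife_grip in the frame of tray between -0.012 and 0.012 m and z of knife_grip in the frame of tray below 0.0195 m and angle between the x axis of knife_grip and the x axis of tray, either way round below 0.2 rad and angle between knife_grip's own z axis and vertical below 0.05 rad); the robot touches nothing.
It fails at once if a glass piece was dropped: let go with its centre more than 60 mm above the bench ((height (world z) of round_a_center above 0.06 m and contact force between round_a and anything else below 0.005 N) or (height (world z) of round_b_center above 0.06 m and contact force between round_b and anything else below 0.005 N) or (height (world z) of square_center above 0.06 m and contact force between square and anything else below 0.005 N) or (height (world z) of bar_center above 0.06 m and contact force between bar and anything else below 0.005 N)).
It also fails if it takes over 122 s, if anything falls off the work surface, if the arm or the gripper's body presses on something with over 40 N, if the wrist force passes 120 N, or if a joint passes its speed limit or range.

### The arm

A 7-joint arm with a two-finger parallel gripper is mounted at the origin on the work surface. World frame = base frame: x ahead of the robot, y to its left, z up, the work surface at z = 0. Lengths are in m, angles in rad, forces in N, time in s.
With the tool pointing down it reaches from about 0.425 to 0.875 m from the base axis. Payload 4.7 kg.
Tool frame: the origin (TCP) lies on the centre line of the jaws, within the pads' length; the fingertips stand 8 mm ahead of it and the grasp point (between the pads) lies 11 mm behind it; z points along the fingers, y is the direction in which the jaws open and shut (so a half turn about z gives the same grasp; the last joint's range is limited). The gripper opens to 87 mm and grips with 3 to 60 N. Pads are 19 mm wide; open, the fingers measure 117 mm over their backs; the gripper's body (75 mm by 190 mm) begins 51 mm behind the grasp point.
Start: joints at [-1.119, 0.321, -0.07, 1.45, 0.023, 1.371, -0.057], TCP at [0.276, 0.589, 0.231] pointing down, gripper open.
Joint ranges: [-2.86, 2.86], [-0.3, 2.09], [-1.38, 1.24], [0.06, 2.45], [-1.56, 4.7], [0.09, 2.05], [-2.69, 2.69]. Speed limits (rad/s): [2.57, 2.57, 3.14, 3.14, 3.14, 3.14, 3.14].

### API

Orientations are given as a rotation vector (axis times angle).
In Python, from bench import ctrl, cams, workorder gives the robot as it stands. The module is installed in compiled form; this text tells all that it offers.
- The arm moves only by the tool carry_out, never from a script. Its argument "rows" is a list of rows, each an object with "offset": the shift along the tool's x, y, z in m, a list of three; "rot": the turn, a rotation vector about the tool's x, y, z in degrees, a list of three; "gripper": the opening, from 0 (shut) to 1 (fully open). In form: [{"offset": [dx, dy, dz], "rot": [rx, ry, rz], "gripper": gripper}, ...]. A call has 1 to 10 rows; each row shifts and turns the commanded pose from where the row before left it, along the tool's axes as they then stand; what a row does not reach is not made up. A row lasts 1/8 s, in which the tool goes at most 62.5 mm and 10.7 degrees, less where a joint would pass 70% of its speed; a pose out of reach is approached as far as the arm can. A call is refused whole if a number of a shift passes 0.0625 or a number of a turn 10.7, either way. A call with a gripper value outside its range is refused whole. The fingers move at their own pace and stop on an object; "grip_force" is the grip in N (left out, the last holds). Time passes only in rows, so rows that do not move let the fingers close. It gives the time, the measured TCP pose, the force and the opening at its end, in the units of the state.
- ctrl.get_state(): the state, without advancing time (a new reading comes with each control period).
- cams.get_image(name): name is "scene" or "top" or "wrist"; returns a dict with "img" (480x640x3 uint8, red, green, blue), "vfov" (degrees; the focal length in pixels is half the picture's height over the tangent of half this angle, whatever the lens; pixels are square), "cx", "cy" (the principal point, pixels), "k1" (the pictures are not rectified: a ray, as slopes to the right and down, at radius r is drawn at 1 + k1 r^2 times it, then the intrinsics apply), "R" (3x3) and "t" (3): a world point X has camera coordinates R X + t. Camera axes: x right, y down, z forward; pixel columns grow to the right and rows downward; lengths in m; the calibration is good to about 2 mm. A picture is of the moment at which its call begins. There is no depth.
- workorder.close_job(): hands the job in, once; it reports no verdict.
The state is a dict: "time": time; "joint_positions": joint angles; "qd": joint speeds; "joint_torque": joint torques, N m; "position": TCP position; "tool_rot": TCP orientation; "ft_force": force on the tool from outside, world axes, zero at the start; "torque": the same for the moment, N m; "grip_width": opening from 0.0 (shut) to 1.0 (fully open).
Only numpy, scipy, OpenCV 4.12 (cv2) and the standard library are available. Lean on these libraries where they do the work, as an engineer would, in place of code of your own. Each camera call takes 0.05 s, during which the arm holds its last target.

## Working session

There is one attempt and no reset: what is moved stays moved. The work goes in short steps, Python scripts to look and compute and a tool call to move; the robot and the scene stay as the last step left them, time stands still between calls to the robot, and variables do not carry over. Pictures are saved under pics/ and viewed, and the job is handed in when it is done.

Besides the shell and the picture viewer there is one more tool, called after "Request:" as a command line: name --argument value ..., lists and objects as JSON in quotes. carry_out: Moves the arm, as the interface text tells. Its arguments: {"type":"object","properties":{"rows":{"type":"array"},"grip_force":{"type":"number"}},"required":["rows"]}

```bash
mkdir -p pics
cat > h.py <<'E'
import numpy as np, cv2
from bench import ctrl, cams, workorder
def snap(n,f):
    d=cams.get_image(n); cv2.imwrite(f'pics/{f}.png',d['img'][:,:,::-1]); 
    np.save(f'pics/{f}.npy',{k:v for k,v in d.items()},allow_pickle=True); return d
def load(f): return np.load(f'pics/{f}.npy',allow_pickle=True).item()
def KD(d):
    f=240/np.tan(np.radians(d['vfov'])/2)
    return np.array([[f,0,d['cx']],[0,f,d['cy']],[0,0,1.]]),np.array([d['k1'],0,0,0,0.])
def p2w(d,px,z):
    K,D=KD(d); R=np.array(d['R']);t=np.array(d['t'])
    u=cv2.undistortPointsIter(np.array(px,float).reshape(-1,1,2),K,D,None,None,(3,50,1e-9)).reshape(-1,2) if hasattr(cv2,'undistortPointsIter') else cv2.undistortPoints(np.array(px,float).reshape(-1,1,2),K,D).reshape(-1,2)
    r=np.c_[u,np.ones(len(u))]@R; c=-R.T@t
    s=(np.asarray(z)-c[2])/r[:,2]
    return c+r*np.reshape(s,(-1,1))
def w2p(d,X):
    K,D=KD(d); R=np.array(d['R'])
    return cv2.projectPoints(np.array(X,float).reshape(-1,3),cv2.Rodrigues(R)[0],np.array(d['t'],float),K,D)[0].reshape(-1,2)
def crop(f,x0,y0,x1,y1,s,o):
    im=cv2.imread(f'pics/{f}.png')[y0:y1,x0:x1]; cv2.imwrite(f'pics/{o}.png',cv2.resize(im,None,fx=s,fy=s,interpolation=cv2.INTER_CUBIC))
E
python3 - <<'E'
from h import *
for n in ['scene','top','wrist']:
    d=snap(n,n+'0'); print(n,d['vfov'],d['cx'],d['cy'],d['k1'],-np.array(d['R']).T@d['t'])
print(ctrl.get_state())
E
```

```text
scene 53.9836969349664 321.3168690779512 235.0077882420125 -0.004323266231564466 [ 0.96941656 -0.12231193  0.90003377]
top 46.54541400812102 319.48885754575895 231.9652927792249 0.012496733093826642 [ 0.40426718 -0.00850775  1.4346966 ]
wrist 66.78476716465029 322.02974462846447 242.39151751320222 0.021379630642383633 [0.19963482 0.62457272 0.38480886]
{'time': 0.15, 'joint_positions': array([-1.11888131,  0.32165562, -0.07008898,  1.45139168,  0.02259429,
        1.37080464, -0.05693521]), 'qd': array([-0.00011152, -0.00323327, -0.00109206, -0.00507893,  0.00056265,
       -0.00184523, -0.00097307]), 'joint_torque': array([ 5.55206816e-05, -4.91797829e+01, -4.04611258e-01, -3.12872958e+01,
       -6.39902009e-02,  4.05717466e-02,  1.16759516e-04]), 'position': array([0.27543939, 0.58830524, 0.22971246]), 'tool_rot': array([-6.82198397e-01, -3.06638000e+00,  2.28171726e-03]), 'ft_force': array([ 0.42917938, -0.33107022,  0.55416741]), 'torque': array([-0.00779736,  0.01324528,  0.03126674]), 'grip_width': 0.9995541831870567}
```

View pics/top0.png

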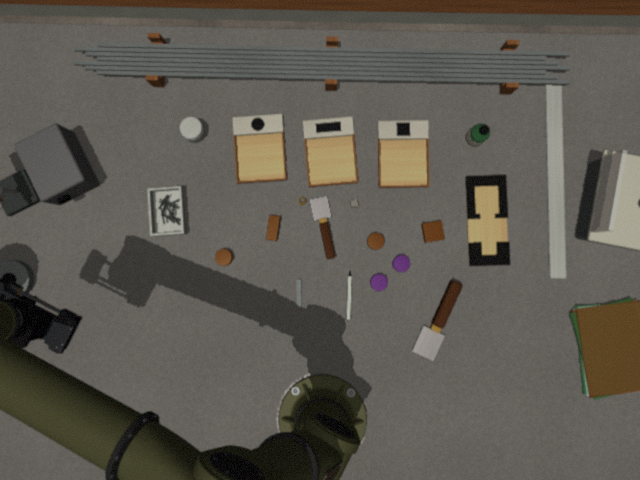

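View pics/scene0.png

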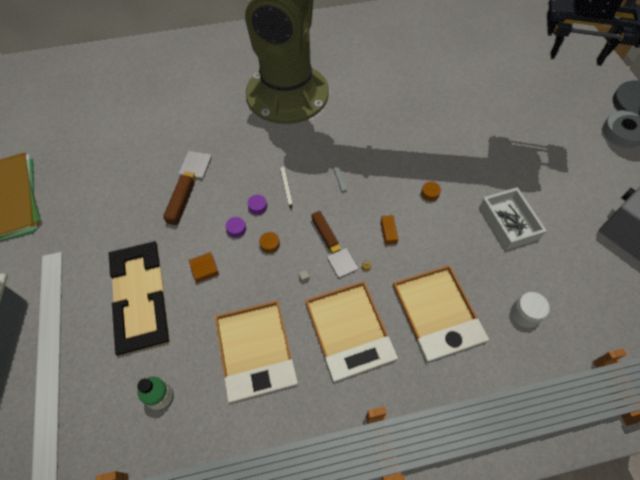

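View pics/wrist0.png

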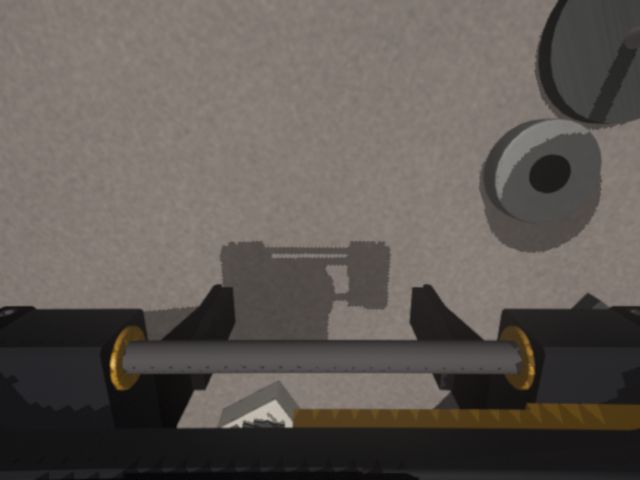

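The top view shows these candidates:

| Item | Candidates (pixel in top view) |
|---|---|
| Rounds | Amber (224,257) and (375,241). Purple look-alikes at (401,263) and (379,282) are to be left alone. |
| Square | (433,231) |
| Bar | (273,227) |
| Knives | Small (325,228), large (440,320) |
| Bins, left to right | Round, bar, square |
| Tray | (487,220) |

Next I'll check these in enlarged crops.

Run:
```python
from h import *
crop('top0',200,100,360,220,5,'c1'); crop('top0',360,100,520,220,5,'c2'); crop('top0',200,180,360,300,5,'c3'); crop('top0',360,165,520,285,5,'c4')
```

```text
(no output)
```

View pics/c1.png

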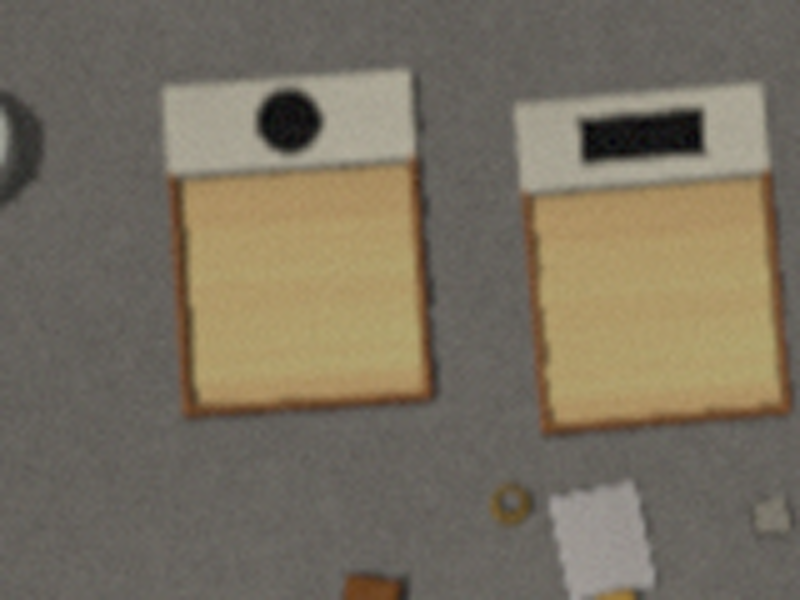

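View pics/c2.png

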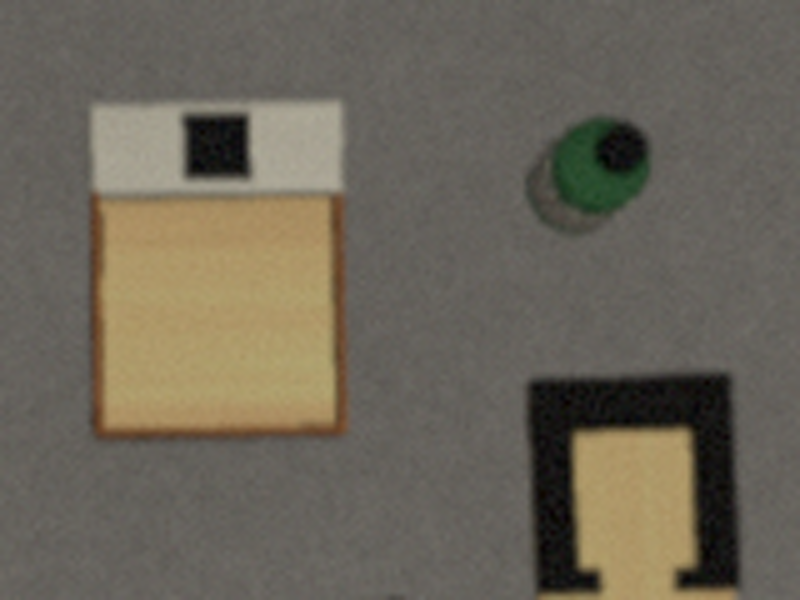

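View pics/c3.png

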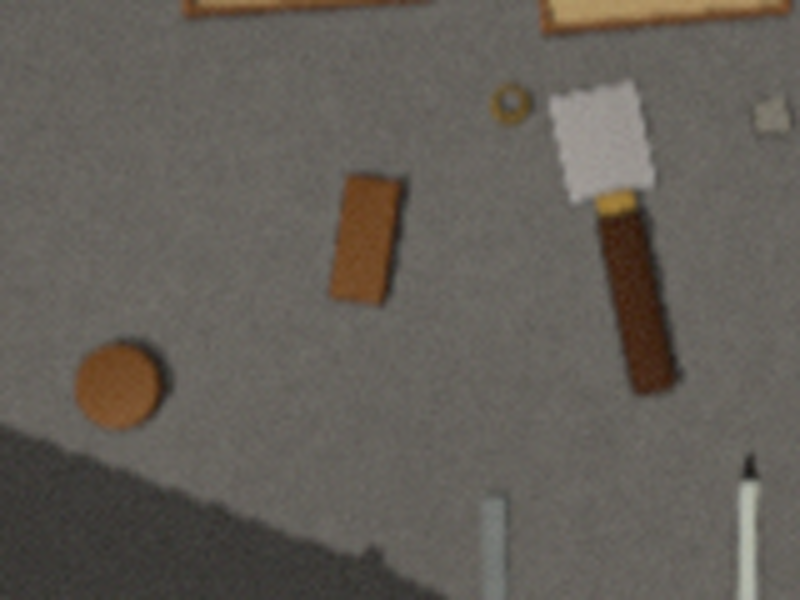

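View pics/c4.png

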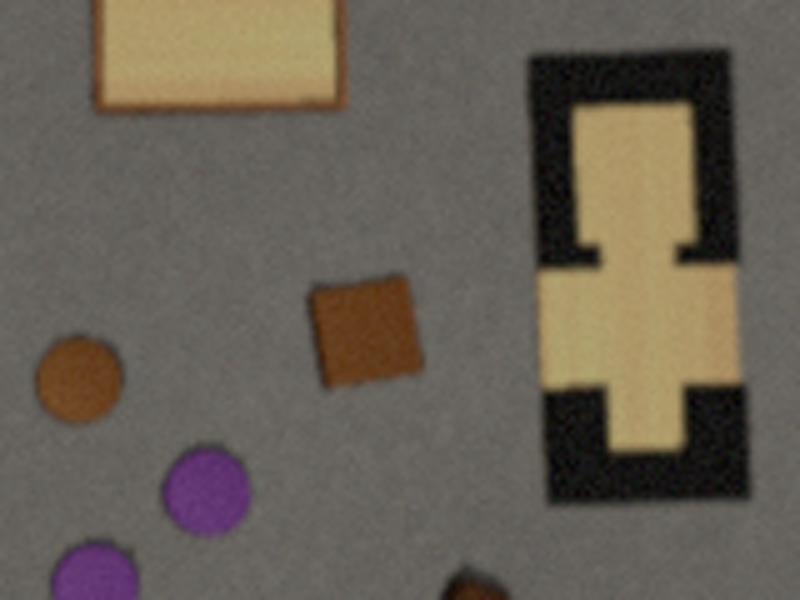

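Run:
```python
from h import *
d=load('top0')
def g(name,x0,y0,pts,z):
    p=np.array([[x0+(a+.5)/5-.5,y0+(b+.5)/5-.5] for a,b in pts]); w=p2w(d,p,z); print(name); print(w[:,:2].round(4).tolist()); return w[:,:2]
def binc(name,x0,y0,fl,fr,bl,br,dc):
    w=g(name,x0,y0,[fl,fr,bl,br,dc],.016)
    f=(w[0]+w[1])/2; b=(w[2]+w[3])/2; u=(b-f)/np.linalg.norm(b-f); print(' len',np.linalg.norm(b-f),'w',np.linalg.norm(w[0]-w[1]),np.linalg.norm(w[2]-w[3]))
    m=(f+u*64+0*b) if 0 else f+u*.064
    print(' centre',m, b-u*.107, w[4]-u*.084,'yaw',np.degrees(np.arctan2(u[1],u[0])), np.degrees(np.arctan2(*( (w[0]-w[1])[[0,1]]*[-1,1] ))))
binc('round',200,100,(185,415),(434,398),(162,88),(411,70),(290,121))
binc('bar',200,100,(546,433),(790,410),(515,103),(765,84),(642,135))
binc('sq',360,100,(97,436),(346,432),(91,102),(343,100),(217,146))
w=g('tray',360,165,[(528,57),(730,50),(750,499),(548,503)],.016)
fe=(w[0]+w[1])/2;be=(w[2]+w[3])/2;L=np.linalg.norm(fe-be);u=(fe-be)/L
print('L',L,'c',be+u*.09,fe-u*.14,np.degrees(np.arctan2(u[1],u[0])))
w=g('ra',200,180,[(118,386)],.022); w=g('rb',360,165,[(79,379)],.022)
w=g('sq',360,165,[(310,288),(404,276),(423,373),(326,386)],.022)
print(w.mean(0),[np.linalg.norm(w[i]-w[i-1]).round(4) for i in range(4)],np.degrees(np.arctan2(*(w[0]-w[3])[::-1])),np.degrees(np.arctan2(*(w[1]-w[2])[::-1])))
w=g('bar',200,180,[(347,176),(400,180),(385,303),(331,297)],.022)
print(w.mean(0),[np.linalg.norm(w[i]-w[i-1]).round(4) for i in range(4)],np.degrees(np.arctan2(*(w[0]-w[3])[::-1])),np.degrees(np.arctan2(*(w[1]-w[2])[::-1])))
t=g('kt',200,180,[(550,98),(632,82)],.010).mean(0); e=g('ke',200,180,[(653,390)],.022)[0]; ex=g('kf',200,180,[(616,203)],.02)[0]
u=(t-e);L=np.linalg.norm(u);u/=L
print('knife',L,'orig',e+u*.055,t-u*.105,np.degrees(np.arctan2(u[1],u[0])))
```

```text
round
[[0.5921, 0.233], [0.604, 0.1056], [0.7611, 0.2505], [0.7733, 0.1224], [0.7454, 0.1839]]
 len 0.16998084143406406 w 0.1279716659252546 0.12868562125706826
 centre [0.6617508  0.17576965] [0.66073682 0.17566706] [0.66185305 0.17546937] yaw 5.777459468128576 5.314903888079672
bar
[[0.5874, 0.0478], [0.6022, -0.0765], [0.7574, 0.0684], [0.7701, -0.0598], [0.7423, 0.0027]]
 len 0.16995176635368225 w 0.12518000591120632 0.12875286389215004
 centre [ 0.65842072 -0.00733156] [ 0.65737883 -0.00744675] [ 0.6587648  -0.00654274] yaw 6.30886531091759 6.795961735370293
sq
[[0.5902, -0.1313], [0.5953, -0.2578], [0.7622, -0.1245], [0.7659, -0.2532], [0.7408, -0.1894]]
 len 0.17141515665660323 w 0.1265355671180256 0.12872481950136516
 centre [ 0.65669283 -0.19241231] [ 0.65710776 -0.19239851] [ 0.65684481 -0.19216597] yaw 1.904933800747027 2.2990215238770992
tray
[[0.623, -0.3495], [0.629, -0.4514], [0.4015, -0.4639], [0.3967, -0.3627]]
L 0.22722884864733836 c [ 0.48897863 -0.40820299] [ 0.48621193 -0.40835997] 3.247441809764093
ra
[[0.4015, 0.2597]]
rb
[[0.453, -0.1246]]
sq
[[0.5021, -0.2402], [0.5093, -0.2874], [0.4605, -0.2977], [0.4527, -0.2491]]
[ 0.48116799 -0.26859465] [np.float64(0.0501), np.float64(0.0478), np.float64(0.0499), np.float64(0.0492)] 10.250181940030338 11.95622608440497
bar
[[0.5111, 0.1467], [0.5098, 0.1197], [0.4471, 0.1255], [0.4494, 0.153]]
[0.47933094 0.13622802] [np.float64(0.0621), np.float64(0.0271), np.float64(0.063), np.float64(0.0276)] -5.768854105910043 -5.238482526207935
kt
[[0.5547, 0.0451], [0.564, 0.0032]]
ke
[[0.4066, -0.0115]]
kf
[[0.501, 0.0097]]
knife 0.15691536584097188 orig [0.46012822 0.00097177] [4.57124380e-01 2.70421089e-04] 13.142247749682998
```

Confirmed from the crops: the small knife is 157 mm long (the description gives 160), and the tray's wide end is far from the robot. Bin order is round, bar, square. Next is a planner that prints row numbers.

```bash
cat > plan.py <<'E'
from h import *
import json
from scipy.spatial.transform import Rotation as Ro
def Rd(yaw):
    y=np.radians(yaw); c,s=np.cos(y),np.sin(y)
    return Ro.from_matrix(np.array([[-s,c,0],[c,s,0],[0,0,-1.]]))
def plan(wps,show=True):
    """wps: (x,y,z,yaw,n)"""
    s=ctrl.get_state(); p=np.array(s['position']); R=Ro.from_rotvec(s['tool_rot'])
    yv=R.as_matrix()[:,1]; yaw=np.degrees(np.arctan2(yv[1],yv[0]))
    print('t %.2f'%s['time'],'pos',p.round(4),'yaw %.1f'%yaw,'tilt %.2f'%np.degrees(np.arccos(-R.as_matrix()[2,2])),'grip %.3f'%s['grip_width'],'F',np.round(s['ft_force'],1))
    for x,y,z,yt,n in wps:
        p0=p.copy(); tgt=np.array([x,y,z]); R0=R; 
        dR=(yt-yaw)
        for i in range(1,n+1):
            Rn=Rd(yaw+dR*i/n)
            off=R.inv().apply((tgt-p0)/n).round(4)
            rv=np.degrees((R.inv()*Rn).as_rotvec()).round(1)
            print(json.dumps([off.tolist(),rv.tolist()]),end=' ' if i<n else '\n')
            if abs(off).max()>.0625 or abs(rv).max()>10.7: print('LIMIT')
            p=p+R.apply(off); R=R*Ro.from_rotvec(np.radians(rv))
        m=R.as_matrix()[:,1]; yaw=np.degrees(np.arctan2(m[1],m[0]))
        if abs(yaw-yt)>180: yaw+=360*np.sign(yt-yaw)
E
python3 - <<'E'
from plan import *
plan([(.4015,.26,.12,5.5,10),(.4015,.26,.011,5.5,3)])
E
```

```text
t 0.15 pos [0.2754 0.5883 0.2297] yaw 64.9 tilt 0.08 grip 1.000 F [ 0.4 -0.3  0.6]
[[-0.0253, -0.0244, 0.011], [-0.1, 0.0, 5.9]] [[-0.0277, -0.0217, 0.011], [0.0, 0.0, 6.0]] [[-0.0298, -0.0186, 0.011], [0.0, 0.0, 5.9]] [[-0.0316, -0.0155, 0.011], [0.0, 0.0, 6.0]] [[-0.033, -0.0121, 0.011], [0.0, 0.0, 5.9]] [[-0.0341, -0.0086, 0.011], [0.0, -0.0, 5.9]] [[-0.0348, -0.0051, 0.011], [0.0, -0.0, 6.0]] [[-0.0351, -0.0014, 0.011], [0.0, -0.0, 5.9]] [[-0.0351, 0.0022, 0.011], [0.0, -0.0, 6.0]] [[-0.0347, 0.0059, 0.011], [0.0, -0.0, 5.9]]
[[-0.0, -0.0, 0.0362], [0.0, -0.0, 0.0]] [[-0.0, -0.0, 0.0362], [0.0, -0.0, 0.0]] [[-0.0, -0.0, 0.0362], [0.0, -0.0, 0.0]]
```

Request:
carry_out --rows '[{"offset": [-0.025,-0.024,0.011],"rot": [0,0,5.9],"gripper": 1},{"offset": [-0.028,-0.022,0.011],"rot": [0,0,6],"gripper": 1},{"offset": [-0.03,-0.019,0.011],"rot": [0,0,5.9],"gripper": 1},{"offset": [-0.032,-0.015,0.011],"rot": [0,0,6],"gripper": 1},{"offset": [-0.033,-0.012,0.011],"rot": [0,0,5.9],"gripper": 1},{"offset": [-0.034,-0.009,0.011],"rot": [0,0,6],"gripper": 1},{"offset": [-0.035,-0.005,0.011],"rot": [0,0,5.9],"gripper": 1},{"offset": [-0.035,-0.001,0.011],"rot": [0,0,6],"gripper": 1},{"offset": [-0.035,0.002,0.011],"rot": [0,0,5.9],"gripper": 1},{"offset": [-0.035,0.006,0.011],"rot": [0,0,6],"gripper": 1}]' --grip_force 25

```text
time: 1.4
position: [0.4026, 0.2586, 0.1201]
tool_rot: [-2.119, -2.32, -0.0]
ft_force: [0.4, 0.4, -0.0]
grip_width: 0.998
```

Run:
```python
from plan import *
snap('wrist','w1')
plan([(.4015,.26,.011,5.5,3)])
```

```text
t 1.45 pos [0.4039 0.2526 0.1185] yaw 4.6 tilt 0.27 grip 0.997 F [ 1.  -4.4 -1.7]
[[0.0027, -0.0006, 0.0358], [-0.1, 0.3, -0.3]] [[0.0025, -0.0006, 0.0358], [0.0, -0.0, -0.3]] [[0.0025, -0.0006, 0.0358], [0.0, -0.0, -0.3]]
```

View pics/w1.png

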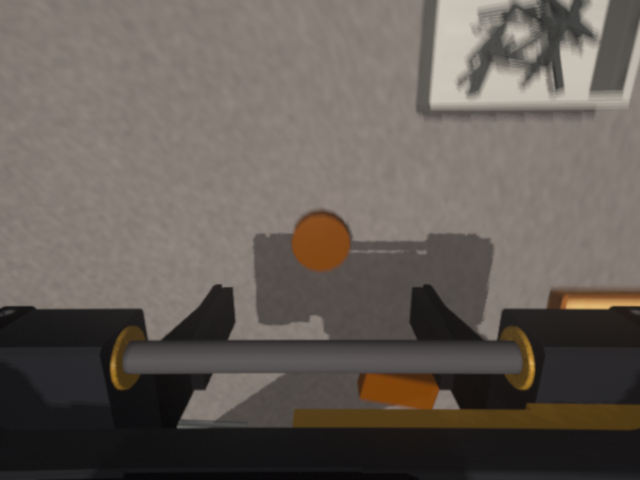

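The wrist view shows amber round A at about (321,241), between the jaw lines. The arm had overshot and was still settling. I'll cross-check its position from this image.

Run:
```python
from plan import *
d=load('w1'); print(p2w(d,[(321,241)],.022), ctrl.get_state()['position'])
```

```text
[[0.40141753 0.26372202 0.022     ]] [0.40393039 0.25257226 0.11852167]
```

Request:
carry_out --rows '[{"offset": [0,0,0.02],"rot": [0,0,0],"gripper": 1},{"offset": [0,0,0.02],"rot": [0,0,0],"gripper": 1},{"offset": [0,0,0.02],"rot": [0,0,0],"gripper": 1},{"offset": [0,0,0],"rot": [0,0,0],"gripper": 1},{"offset": [0,0,0],"rot": [0,0,0],"gripper": 1}]'

```text
time: 2.08
position: [0.4027, 0.26, 0.0611]
tool_rot: [2.115, 2.323, 0.001]
ft_force: [0.4, 0.6, -0.0]
grip_width: 0.998
```

Run:
```python
from plan import *
plan([(.4015,.26,.011,5.5,3)])
```

```text
t 2.08 pos [0.4027 0.26   0.0611] yaw 5.4 tilt 0.05 grip 0.998 F [ 0.4  0.6 -0. ]
[[0.0, -0.0004, 0.0167], [0.0, -0.0, -0.0]] [[0.0, -0.0004, 0.0167], [0.0, -0.0, -0.1]] [[0.0, -0.0004, 0.0167], [0.0, -0.0, -0.0]]
```

Request:
carry_out --rows '[{"offset": [0.001,-0.001,0.017],"rot": [0,0,0],"gripper": 1},{"offset": [0,0,0.017],"rot": [0,0,0],"gripper": 1},{"offset": [0,0,0.016],"rot": [0,0,0],"gripper": 1},{"offset": [0,0,0],"rot": [0,0,0],"gripper": 0.3},{"offset": [0,0,0],"rot": [0,0,0],"gripper": 0.3},{"offset": [0,0,0],"rot": [0,0,0],"gripper": 0.3},{"offset": [0,0,0],"rot": [0,0,0],"gripper": 0.3},{"offset": [0,0,0],"rot": [0,0,0],"gripper": 0.3}]' --grip_force 25

```text
time: 3.08
position: [0.4012, 0.2609, 0.0108]
tool_rot: [2.114, 2.324, 0.001]
ft_force: [-0.0, -0.2, 1.0]
grip_width: 0.514
```

Run:
```python
from plan import *
b=np.array([.6615,.1757]); y=np.radians(5.7); by=np.array([-np.sin(y),np.cos(y)])
A=b+.029*by; B=b-.029*by; print(A,B)
s=ctrl.get_state()['position']
plan([(s[0],s[1],.046,5.5,2),(*A,.046,5.5,6),(*A,.017,5.5,3)])
```

```text
[0.65861973 0.20455661] [0.66438027 0.14684339]
t 3.08 pos [0.4012 0.2609 0.0108] yaw 5.4 tilt 0.03 grip 0.514 F [-0.  -0.2  1. ]
[[0.0, 0.0, -0.0176], [0.0, -0.0, -0.0]] [[0.0, 0.0, -0.0176], [0.0, -0.0, -0.1]]
[[-0.0135, 0.0418, 0.0], [0.0, -0.0, 0.0]] [[-0.0135, 0.0418, 0.0], [0.0, -0.0, 0.0]] [[-0.0135, 0.0418, 0.0], [0.0, -0.0, 0.0]] [[-0.0135, 0.0418, 0.0], [0.0, -0.0, 0.0]] [[-0.0135, 0.0418, 0.0], [0.0, -0.0, 0.0]] [[-0.0135, 0.0418, 0.0], [0.0, -0.0, 0.0]]
[[0.0001, -0.0, 0.0097], [0.0, -0.0, 0.0]] [[0.0001, -0.0, 0.0097], [0.0, -0.0, 0.0]] [[0.0001, -0.0, 0.0097], [0.0, -0.0, 0.0]]
```

Request:
carry_out --rows '[{"offset": [0,0,-0.0175],"rot": [0,0,0],"gripper": 0.3},{"offset": [0,0,-0.0175],"rot": [0,0,0],"gripper": 0.3},{"offset": [-0.007,0.021,0],"rot": [0,0,0],"gripper": 0.3},{"offset": [-0.0135,0.042,0],"rot": [0,0,0],"gripper": 0.3},{"offset": [-0.0135,0.042,0],"rot": [0,0,0],"gripper": 0.3},{"offset": [-0.0135,0.042,0],"rot": [0,0,0],"gripper": 0.3},{"offset": [-0.0135,0.042,0],"rot": [0,0,0],"gripper": 0.3},{"offset": [-0.0135,0.042,0],"rot": [0,0,0],"gripper": 0.3},{"offset": [-0.007,0.021,0],"rot": [0,0,0],"gripper": 0.3},{"offset": [0,0,0],"rot": [0,0,0],"gripper": 0.3}]'

```text
time: 4.32
position: [0.6608, 0.2019, 0.0449]
tool_rot: [2.116, 2.321, -0.001]
ft_force: [-0.3, -0.4, -0.9]
grip_width: 0.502
```

Run:
```python
from plan import *
plan([(.6586,.2046,.0165,5.5,3)])
snap('top','t2'); crop('t2',200,100,360,220,5,'c5')
```

```text
t 4.33 pos [0.6608 0.2019 0.0449] yaw 5.3 tilt 0.07 grip 0.502 F [-0.3 -0.4 -0.9]
[[0.001, -0.0007, 0.0095], [-0.0, 0.1, -0.1]] [[0.001, -0.0007, 0.0095], [-0.0, -0.0, -0.0]] [[0.001, -0.0007, 0.0095], [-0.0, -0.0, -0.1]]
```

View pics/c5.png

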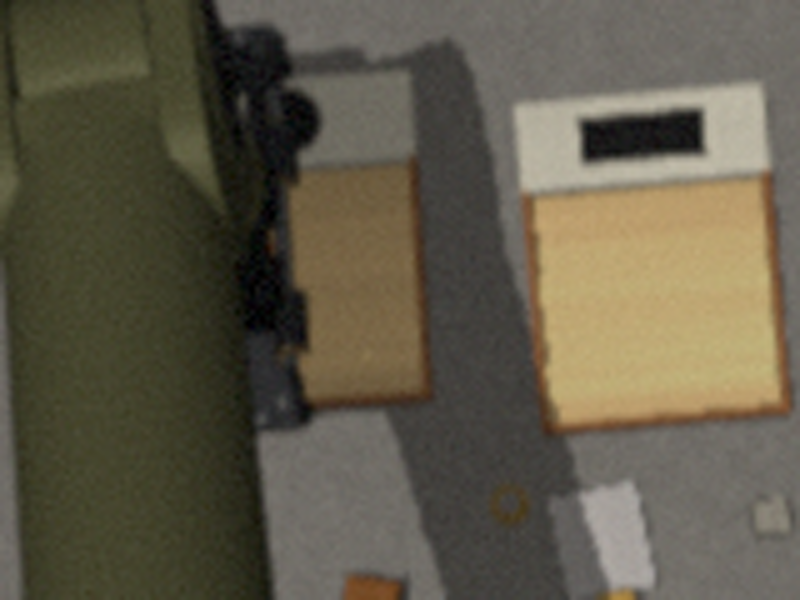

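Request:
carry_out --rows '[{"offset": [0.001,-0.001,0.01],"rot": [0,0,0],"gripper": 0.3},{"offset": [0.001,-0.001,0.01],"rot": [0,0,0],"gripper": 0.3},{"offset": [0,0,0.0085],"rot": [0,0,0],"gripper": 0.3},{"offset": [0,0,0],"rot": [0,0,0],"gripper": 0.3},{"offset": [0,0,0],"rot": [0,0,0],"gripper": 0.3}]'

```text
time: 5.0
position: [0.6576, 0.2052, 0.0172]
tool_rot: [2.114, 2.324, 0.0]
ft_force: [0.1, 0.6, -1.3]
grip_width: 0.5
```

Request:
carry_out --rows '[{"offset": [0,0,0],"rot": [0,0,0],"gripper": 0.65},{"offset": [0,0,0],"rot": [0,0,0],"gripper": 0.65},{"offset": [0,0,0],"rot": [0,0,0],"gripper": 0.65},{"offset": [0,0,-0.02],"rot": [0,0,0],"gripper": 0.65},{"offset": [0,0,-0.03],"rot": [0,0,0],"gripper": 0.65},{"offset": [0,0,-0.03],"rot": [0,0,0],"gripper": 0.9}]'

```text
time: 5.75
position: [0.658, 0.2053, 0.0995]
tool_rot: [2.114, 2.323, 0.002]
ft_force: [0.5, 0.5, 0.1]
grip_width: 0.699
```

Run:
```python
from plan import *
plan([(.453,-.1246,.085,5.5,8),(.453,-.1246,.011,5.5,3)])
```

```text
t 5.75 pos [0.658  0.2053 0.0995] yaw 5.4 tilt 0.08 grip 0.699 F [0.5 0.5 0.1]
[[-0.0386, -0.0294, 0.0018], [0.1, -0.0, -0.0]] [[-0.0386, -0.0294, 0.0018], [-0.0, -0.0, -0.0]] [[-0.0386, -0.0294, 0.0018], [-0.0, -0.0, -0.0]] [[-0.0386, -0.0294, 0.0018], [-0.0, -0.0, -0.0]] [[-0.0386, -0.0294, 0.0018], [-0.0, -0.0, -0.1]] [[-0.0386, -0.0295, 0.0018], [-0.0, -0.0, 0.0]] [[-0.0386, -0.0295, 0.0018], [-0.0, -0.0, 0.0]] [[-0.0386, -0.0295, 0.0018], [-0.0, -0.0, 0.0]]
[[-0.0001, 0.0001, 0.0247], [-0.0, -0.0, 0.0]] [[-0.0001, 0.0001, 0.0247], [-0.0, -0.0, 0.0]] [[-0.0001, 0.0001, 0.0247], [-0.0, -0.0, 0.0]]
```

Request:
carry_out --rows '[{"offset": [-0.0385,-0.0295,0.002],"rot": [0,0,0],"gripper": 1},{"offset": [-0.0385,-0.0295,0.002],"rot": [0,0,0],"gripper": 1},{"offset": [-0.0385,-0.0295,0.002],"rot": [0,0,0],"gripper": 1},{"offset": [-0.0385,-0.0295,0.002],"rot": [0,0,0],"gripper": 1},{"offset": [-0.0385,-0.0295,0.002],"rot": [0,0,0],"gripper": 1},{"offset": [-0.0385,-0.0295,0.002],"rot": [0,0,0],"gripper": 1},{"offset": [-0.0385,-0.0295,0.002],"rot": [0,0,0],"gripper": 1},{"offset": [-0.0385,-0.0295,0.002],"rot": [0,0,0],"gripper": 1},{"offset": [0,0,0],"rot": [0,0,0],"gripper": 1},{"offset": [0,0,0],"rot": [0,0,0],"gripper": 1}]'

```text
time: 7.0
position: [0.4527, -0.1233, 0.0823]
tool_rot: [2.113, 2.323, 0.004]
ft_force: [1.2, 0.7, -0.1]
grip_width: 1.0
```

Run:
```python
from plan import *
plan([(.453,-.1246,.011,5.5,3)])
snap('wrist','w3');snap('top','t3'); crop('t3',200,100,360,220,5,'c6')
```

```text
t 7.00 pos [ 0.4527 -0.1233  0.0823] yaw 5.4 tilt 0.15 grip 1.000 F [ 1.2  0.7 -0.1]
[[-0.0004, 0.0, 0.0238], [0.1, -0.0, -0.0]] [[-0.0004, 0.0001, 0.0238], [0.0, -0.0, -0.1]] [[-0.0004, 0.0001, 0.0238], [0.0, -0.0, -0.0]]
```

View pics/w3.png

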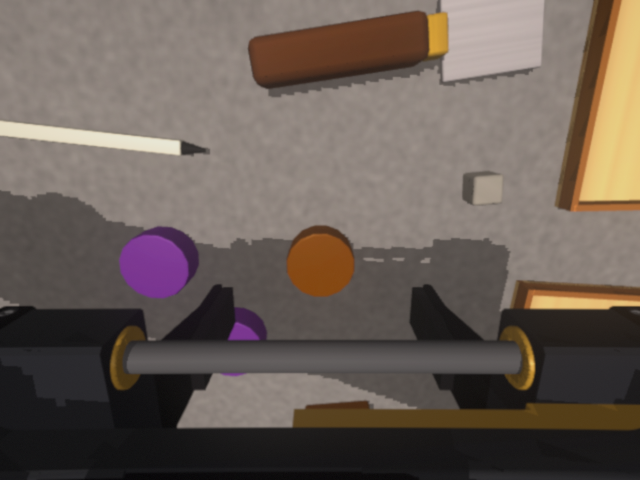

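View pics/c6.png

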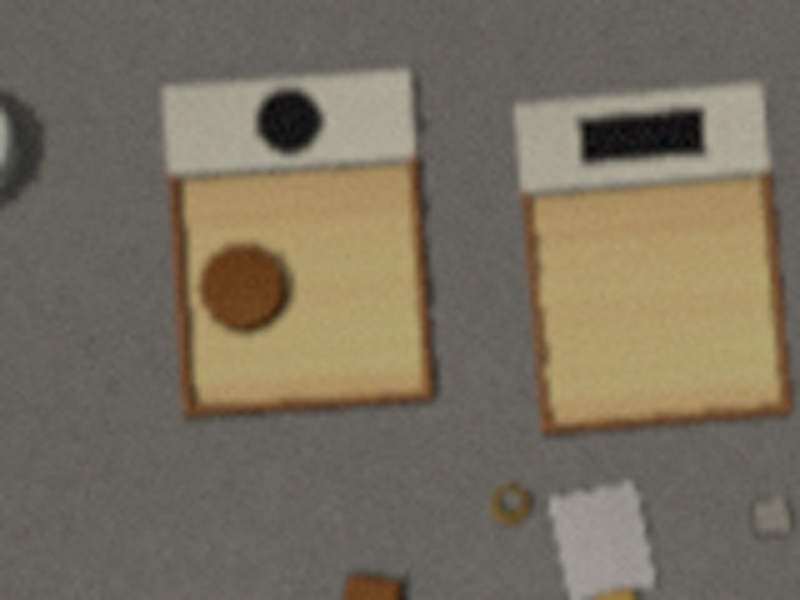

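Round A lies flat in the left half of the round bin (crop at 245,287). Amber round B is centred between the jaws at (320,260) in the wrist view, clear of the purple discs.

Request:
carry_out --rows '[{"offset": [0,0,0.024],"rot": [0,0,0],"gripper": 1},{"offset": [0,0,0.024],"rot": [0,0,0],"gripper": 1},{"offset": [0,0,0.023],"rot": [0,0,0],"gripper": 1},{"offset": [0,0,0],"rot": [0,0,0],"gripper": 0.3},{"offset": [0,0,0],"rot": [0,0,0],"gripper": 0.3},{"offset": [0,0,0],"rot": [0,0,0],"gripper": 0.3},{"offset": [0,0,0],"rot": [0,0,0],"gripper": 0.3},{"offset": [0,0,0],"rot": [0,0,0],"gripper": 0.3}]'

```text
time: 8.1
position: [0.4517, -0.1236, 0.0102]
tool_rot: [2.114, 2.324, 0.0]
ft_force: [-0.6, 1.0, -0.3]
grip_width: 0.517
```

Run:
```python
from plan import *
s=ctrl.get_state()['position']
plan([(s[0],s[1],.046,5.5,2),(.6644,.1468,.046,5.5,7),(.6644,.1468,.0165,5.5,3)])
```

```text
t 8.10 pos [ 0.4517 -0.1236  0.0102] yaw 5.4 tilt 0.02 grip 0.517 F [-0.6  1.  -0.3]
[[0.0, 0.0, -0.0179], [0.0, -0.0, -0.0]] [[0.0, 0.0, -0.0179], [0.0, -0.0, -0.1]]
[[0.0355, 0.034, 0.0], [0.0, -0.0, 0.0]] [[0.0355, 0.034, 0.0], [0.0, -0.0, 0.0]] [[0.0355, 0.034, 0.0], [0.0, -0.0, 0.0]] [[0.0355, 0.034, 0.0], [0.0, -0.0, 0.0]] [[0.0355, 0.034, 0.0], [0.0, -0.0, 0.0]] [[0.0355, 0.034, 0.0], [0.0, -0.0, 0.0]] [[0.0355, 0.034, 0.0], [0.0, -0.0, 0.0]]
[[0.0001, -0.0001, 0.0099], [0.0, -0.0, 0.0]] [[0.0001, -0.0001, 0.0099], [0.0, -0.0, 0.0]] [[0.0001, -0.0001, 0.0099], [0.0, -0.0, 0.0]]
```

Request:
carry_out --rows '[{"offset": [0,0,-0.018],"rot": [0,0,0],"gripper": 0.3},{"offset": [0,0,-0.018],"rot": [0,0,0],"gripper": 0.3},{"offset": [0.0355,0.034,0],"rot": [0,0,0],"gripper": 0.3},{"offset": [0.0355,0.034,0],"rot": [0,0,0],"gripper": 0.3},{"offset": [0.0355,0.034,0],"rot": [0,0,0],"gripper": 0.3},{"offset": [0.0355,0.034,0],"rot": [0,0,0],"gripper": 0.3},{"offset": [0.0355,0.034,0],"rot": [0,0,0],"gripper": 0.3},{"offset": [0.0355,0.034,0],"rot": [0,0,0],"gripper": 0.3},{"offset": [0.0205,0.02,0],"rot": [0,0,0],"gripper": 0.3},{"offset": [0.015,0.014,0],"rot": [0,0,0],"gripper": 0.3}]'

```text
time: 9.35
position: [0.6654, 0.148, 0.0454]
tool_rot: [-2.112, -2.325, 0.001]
ft_force: [-0.6, -0.1, -1.0]
grip_width: 0.495
```

Request:
carry_out --rows '[{"offset": [0,0,0],"rot": [0,0,0],"gripper": 0.3},{"offset": [0,0,0],"rot": [0,0,0],"gripper": 0.3}]'

```text
time: 9.6
position: [0.6644, 0.1448, 0.0456]
tool_rot: [-2.115, -2.323, 0.003]
ft_force: [-0.0, -0.4, -0.7]
grip_width: 0.503
```

Run:
```python
from plan import *
plan([(.6644,.1468,.0165,5.5,3)])
```

```text
t 9.60 pos [0.6644 0.1448 0.0456] yaw 5.4 tilt 0.09 grip 0.503 F [-0.  -0.4 -0.7]
[[0.0007, 0.0001, 0.0097], [-0.1, 0.1, -0.0]] [[0.0006, 0.0001, 0.0097], [0.0, -0.0, -0.1]] [[0.0006, 0.0001, 0.0097], [0.0, -0.0, -0.0]]
```

Request:
carry_out --rows '[{"offset": [0,0,0.01],"rot": [0,0,0],"gripper": 0.3},{"offset": [0,0,0.01],"rot": [0,0,0],"gripper": 0.3},{"offset": [0,0,0.0095],"rot": [0,0,0],"gripper": 0.3},{"offset": [0,0,0],"rot": [0,0,0],"gripper": 0.3},{"offset": [0,0,0],"rot": [0,0,0],"gripper": 0.3}]'

```text
time: 10.22
position: [0.6651, 0.1462, 0.0166]
tool_rot: [-2.114, -2.324, 0.0]
ft_force: [-0.1, -0.0, -0.4]
grip_width: 0.496
```

Request:
carry_out --rows '[{"offset": [0,0,0],"rot": [0,0,0],"gripper": 0.65},{"offset": [0,0,0],"rot": [0,0,0],"gripper": 0.65},{"offset": [0,0,0],"rot": [0,0,0],"gripper": 0.65},{"offset": [0,0,-0.02],"rot": [0,0,0],"gripper": 0.65},{"offset": [0,0,-0.03],"rot": [0,0,0],"gripper": 0.65},{"offset": [0,0,-0.03],"rot": [0,0,0],"gripper": 0.9},{"offset": [0,0,0],"rot": [0,0,0],"gripper": 0.9}]'

```text
time: 11.1
position: [0.6679, 0.1466, 0.1015]
tool_rot: [2.112, 2.321, 0.01]
ft_force: [-0.3, 0.2, 0.1]
grip_width: 0.795
```

Run:
```python
from plan import *
plan([(.4793,.1362,.085,-95.4,10),(.4793,.1362,.011,-95.4,3)])
```

```text
t 11.10 pos [0.6679 0.1466 0.1015] yaw 5.4 tilt 0.44 grip 0.795 F [-0.3  0.2  0.1]
[[0.0007, -0.0189, 0.0015], [0.4, -0.1, 10.1]] [[-0.0026, -0.0187, 0.0016], [0.0, -0.0, 10.1]] [[-0.0058, -0.018, 0.0016], [0.0, -0.0, 10.0]] [[-0.0089, -0.0167, 0.0016], [0.0, -0.0, 10.1]] [[-0.0116, -0.0149, 0.0016], [0.0, -0.0, 10.1]] [[-0.0141, -0.0126, 0.0016], [-0.0, -0.0, 10.1]] [[-0.0161, -0.0099, 0.0016], [-0.0, -0.0, 10.1]] [[-0.0176, -0.007, 0.0016], [-0.0, -0.0, 10.0]] [[-0.0185, -0.0038, 0.0016], [-0.0, -0.0, 10.1]] [[-0.0189, -0.0005, 0.0016], [-0.0, -0.0, 10.1]]
[[0.0001, -0.0, 0.0248], [-0.0, -0.0, 0.0]] [[0.0001, -0.0, 0.0248], [-0.0, -0.0, 0.0]] [[0.0001, -0.0, 0.0248], [-0.0, -0.0, 0.0]]
```

Request:
carry_out --rows '[{"offset": [0.001,-0.019,0.0015],"rot": [0,0,10.1],"gripper": 1},{"offset": [-0.0025,-0.0185,0.0015],"rot": [0,0,10.1],"gripper": 1},{"offset": [-0.006,-0.018,0.0015],"rot": [0,0,10.1],"gripper": 1},{"offset": [-0.009,-0.0165,0.0015],"rot": [0,0,10.1],"gripper": 1},{"offset": [-0.0115,-0.015,0.0015],"rot": [0,0,10.1],"gripper": 1},{"offset": [-0.014,-0.0125,0.0015],"rot": [0,0,10.1],"gripper": 1},{"offset": [-0.016,-0.01,0.0015],"rot": [0,0,10.1],"gripper": 1},{"offset": [-0.0175,-0.007,0.0015],"rot": [0,0,10.1],"gripper": 1},{"offset": [-0.0185,-0.004,0.0015],"rot": [0,0,10.1],"gripper": 1},{"offset": [-0.019,-0.0005,0.0015],"rot": [0,0,10.1],"gripper": 1}]'

```text
time: 12.35
position: [0.4757, 0.1364, 0.0814]
tool_rot: [-3.137, 0.162, 0.001]
ft_force: [0.4, 0.3, 0.1]
grip_width: 1.002
```

Request:
carry_out --rows '[{"offset": [0,0,0],"rot": [0,0,0],"gripper": 1},{"offset": [0,0,0],"rot": [0,0,0],"gripper": 1},{"offset": [0,0,0],"rot": [0,0,0],"gripper": 1}]'

```text
time: 12.72
position: [0.4775, 0.1365, 0.0818]
tool_rot: [3.138, -0.151, 0.001]
ft_force: [-1.1, -0.7, -1.3]
grip_width: 1.003
```

Run:
```python
from plan import *
snap('wrist','w4')
plan([(.4793,.1362,.011,-95.4,3)])
```

```text
t 12.78 pos [0.4773 0.1364 0.0817] yaw -95.5 tilt 0.04 grip 1.002 F [ 0.3 -0.3 -0.4]
[[0.0006, -0.0, 0.0236], [0.0, -0.0, -0.0]] [[0.0006, -0.0, 0.0236], [0.0, -0.0, -0.1]] [[0.0006, -0.0, 0.0236], [0.0, -0.0, -0.0]]
```

View pics/w4.png

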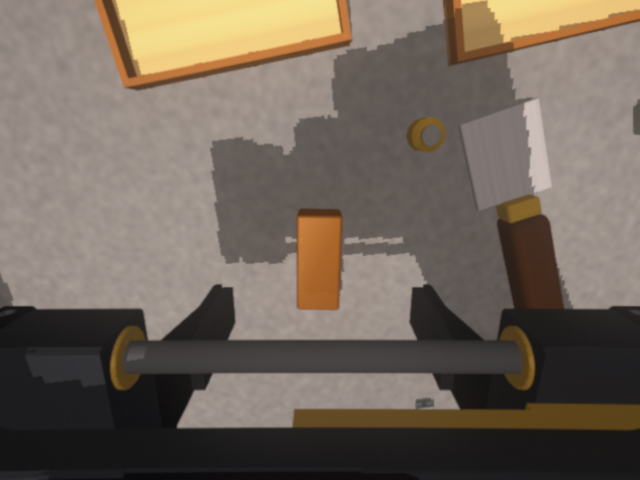

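The wrist view shows the bar at (319,262), aligned between the jaws.

Request:
carry_out --rows '[{"offset": [0.002,0,0.024],"rot": [0,0,0],"gripper": 1},{"offset": [0,0,0.024],"rot": [0,0,0],"gripper": 1},{"offset": [0,0,0.023],"rot": [0,0,0],"gripper": 1},{"offset": [0,0,0],"rot": [0,0,0],"gripper": 0.1},{"offset": [0,0,0],"rot": [0,0,0],"gripper": 0.1},{"offset": [0,0,0],"rot": [0,0,0],"gripper": 0.1},{"offset": [0,0,0],"rot": [0,0,0],"gripper": 0.1},{"offset": [0,0,0],"rot": [0,0,0],"gripper": 0.1},{"offset": [0,0,0],"rot": [0,0,0],"gripper": 0.1}]'

```text
time: 13.9
position: [0.4786, 0.1364, 0.0107]
tool_rot: [-3.138, 0.153, -0.0]
ft_force: [0.5, 0.8, -0.1]
grip_width: 0.402
```

Run:
```python
from plan import *
s=ctrl.get_state()['position']
plan([(s[0],s[1],.046,-95.5,2),(.6585,-.007,.046,-83.7,6),(.6585,-.007,.0165,-83.7,3)])
```

```text
t 13.90 pos [0.4786 0.1364 0.0107] yaw -95.6 tilt 0.02 grip 0.402 F [ 0.5  0.8 -0.1]
[[0.0, -0.0, -0.0177], [-0.0, -0.0, -0.0]] [[0.0, -0.0, -0.0177], [-0.0, -0.0, -0.1]]
[[0.0321, 0.0209, 0.0], [-0.0, -0.0, -2.0]] [[0.0314, 0.022, 0.0], [-0.0, -0.0, -1.9]] [[0.0306, 0.0231, 0.0], [-0.0, -0.0, -2.0]] [[0.0298, 0.0241, 0.0], [-0.0, -0.0, -2.0]] [[0.0289, 0.0251, 0.0], [-0.0, -0.0, -1.9]] [[0.0281, 0.0261, 0.0], [-0.0, -0.0, -2.0]]
[[0.0, 0.0, 0.0099], [-0.0, -0.0, 0.0]] [[0.0, 0.0, 0.0099], [-0.0, -0.0, 0.0]] [[0.0, 0.0, 0.0099], [-0.0, -0.0, 0.0]]
```

Request:
carry_out --rows '[{"offset": [0,0,0],"rot": [0,0,0],"gripper": 0.1},{"offset": [0,0,0],"rot": [0,0,0],"gripper": 0.1},{"offset": [0,0,0],"rot": [0,0,0],"gripper": 0.1}]'

```text
time: 14.28
position: [0.4786, 0.1365, 0.0106]
tool_rot: [-3.138, 0.153, -0.0]
ft_force: [0.3, -0.0, 1.2]
grip_width: 0.316
```

Request:
carry_out --rows '[{"offset": [0,0,0],"rot": [0,0,0],"gripper": 0.1},{"offset": [0,0,-0.018],"rot": [0,0,0],"gripper": 0.1},{"offset": [0,0,-0.018],"rot": [0,0,0],"gripper": 0.1},{"offset": [0.032,0.021,0],"rot": [0,0,-2],"gripper": 0.1},{"offset": [0.0315,0.022,0],"rot": [0,0,-2],"gripper": 0.1},{"offset": [0.0305,0.023,0],"rot": [0,0,-2],"gripper": 0.1},{"offset": [0.03,0.024,0],"rot": [0,0,-2],"gripper": 0.1},{"offset": [0.029,0.025,0],"rot": [0,0,-2],"gripper": 0.1},{"offset": [0.018,0.016,0],"rot": [0,0,-2],"gripper": 0.1},{"offset": [0.01,0.01,0],"rot": [0,0,0],"gripper": 0.1}]'

```text
time: 15.52
position: [0.66, -0.0076, 0.0479]
tool_rot: [3.136, 0.174, 0.002]
ft_force: [0.5, 0.2, -1.5]
grip_width: 0.319
```

Request:
carry_out --rows '[{"offset": [0,0,0],"rot": [0,0,0],"gripper": 0.1},{"offset": [0,0,0],"rot": [0,0,0],"gripper": 0.1},{"offset": [0,0,0],"rot": [0,0,0],"gripper": 0.1}]'

```text
time: 15.9
position: [0.6581, -0.0051, 0.0466]
tool_rot: [-3.136, -0.178, 0.001]
ft_force: [-0.1, -0.2, -1.2]
grip_width: 0.32
```

Run:
```python
from plan import *
plan([(.6585,-.007,.0165,-83.7,3)])
```

```text
t 15.90 pos [ 0.6581 -0.0051  0.0466] yaw -83.5 tilt 0.06 grip 0.320 F [-0.1 -0.2 -1.2]
[[0.0001, 0.0006, 0.01], [-0.1, 0.0, 0.1]] [[0.0001, 0.0006, 0.01], [0.0, 0.0, 0.0]] [[0.0001, 0.0006, 0.01], [0.0, 0.0, 0.1]]
```

Request:
carry_out --rows '[{"offset": [0,0.002,0.01],"rot": [0,0,0],"gripper": 0.1},{"offset": [0,0,0.01],"rot": [0,0,0],"gripper": 0.1},{"offset": [0,0,0.01],"rot": [0,0,0],"gripper": 0.1},{"offset": [0,0,0],"rot": [0,0,0],"gripper": 0.1},{"offset": [0,0,0],"rot": [0,0,0],"gripper": 0.1}]'

```text
time: 16.52
position: [0.6589, -0.0085, 0.0164]
tool_rot: [3.137, 0.176, -0.001]
ft_force: [0.6, 0.5, -0.3]
grip_width: 0.319
```

Request:
carry_out --rows '[{"offset": [0,0,0],"rot": [0,0,0],"gripper": 0.5},{"offset": [0,0,0],"rot": [0,0,0],"gripper": 0.5},{"offset": [0,0,0],"rot": [0,0,0],"gripper": 0.5},{"offset": [0,0,0],"rot": [0,0,0],"gripper": 0.5},{"offset": [0,0,-0.02],"rot": [0,0,0],"gripper": 0.5},{"offset": [0,0,-0.03],"rot": [0,0,0],"gripper": 0.5},{"offset": [0,0,-0.03],"rot": [0,0,0],"gripper": 0.9},{"offset": [0,0,0],"rot": [0,0,0],"gripper": 0.9}]'

```text
time: 17.52
position: [0.6615, -0.0088, 0.101]
tool_rot: [-3.136, -0.175, -0.011]
ft_force: [0.3, -0.0, -0.0]
grip_width: 0.647
```

Run:
```python
from plan import *
plan([(.4812,-.2686,.085,-79,8),(.4812,-.2686,.011,-79,3)])
```

```text
t 17.52 pos [ 0.6615 -0.0088  0.101 ] yaw -83.6 tilt 0.41 grip 0.647 F [ 0.3 -0.  -0. ]
[[-0.026, 0.0298, 0.0018], [0.0, -0.4, -0.6]] [[-0.0263, 0.0295, 0.002], [0.0, -0.0, -0.5]] [[-0.0266, 0.0293, 0.002], [0.0, -0.0, -0.6]] [[-0.0269, 0.029, 0.002], [0.0, -0.0, -0.6]] [[-0.0272, 0.0287, 0.002], [0.0, -0.0, -0.6]] [[-0.0275, 0.0284, 0.002], [0.0, -0.0, -0.5]] [[-0.0277, 0.0282, 0.002], [0.0, -0.0, -0.6]] [[-0.028, 0.0279, 0.002], [0.0, -0.0, -0.6]]
[[-0.0, -0.0001, 0.0247], [0.0, -0.0, 0.0]] [[-0.0, -0.0001, 0.0247], [0.0, -0.0, 0.0]] [[-0.0, -0.0001, 0.0247], [0.0, -0.0, 0.0]]
```

Request:
carry_out --rows '[{"offset": [-0.026,0.03,0.002],"rot": [0,0,-0.6],"gripper": 1},{"offset": [-0.026,0.0295,0.002],"rot": [0,0,-0.6],"gripper": 1},{"offset": [-0.0265,0.0295,0.002],"rot": [0,0,-0.6],"gripper": 1},{"offset": [-0.027,0.029,0.002],"rot": [0,0,-0.6],"gripper": 1},{"offset": [-0.027,0.0285,0.002],"rot": [0,0,-0.6],"gripper": 1},{"offset": [-0.0275,0.0285,0.002],"rot": [0,0,-0.6],"gripper": 1},{"offset": [-0.0275,0.028,0.002],"rot": [0,0,-0.6],"gripper": 1},{"offset": [-0.028,0.028,0.002],"rot": [0,0,-0.6],"gripper": 1},{"offset": [0,0,0],"rot": [0,0,0],"gripper": 1},{"offset": [0,0,0],"rot": [0,0,0],"gripper": 1}]'

```text
time: 18.77
position: [0.4803, -0.2682, 0.0805]
tool_rot: [-3.126, -0.307, -0.001]
ft_force: [0.5, 0.9, -0.1]
grip_width: 0.998
```

Run:
```python
from plan import *
snap('wrist','w5')
plan([(.4812,-.2686,.011,-79,3)])
```

```text
t 18.82 pos [ 0.4807 -0.2676  0.0805] yaw -78.7 tilt 0.05 grip 0.999 F [ 0.4 -0.  -0.3]
[[0.0001, 0.0004, 0.0232], [-0.0, -0.0, 0.1]] [[0.0001, 0.0004, 0.0232], [-0.0, -0.0, 0.1]] [[0.0001, 0.0004, 0.0232], [-0.0, -0.0, 0.1]]
```

View pics/w5.png

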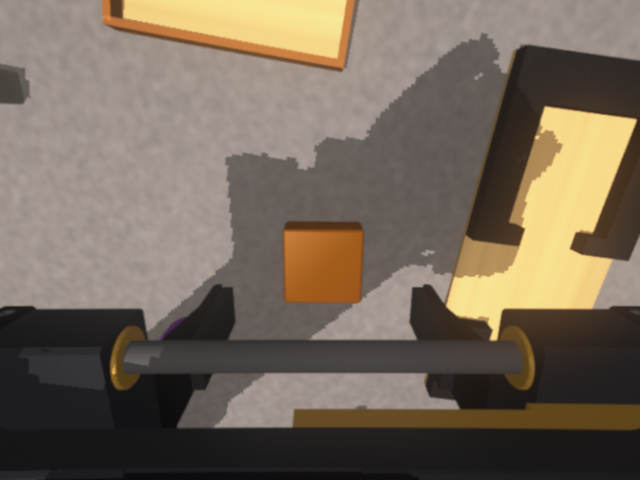

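The square at (323,262) is centred and aligned. I'll narrow the jaws slightly for clearance from the tray.

Request:
carry_out --rows '[{"offset": [0,0.001,0.024],"rot": [0,0,0],"gripper": 0.85},{"offset": [0,0,0.023],"rot": [0,0,0],"gripper": 0.85},{"offset": [0,0,0.022],"rot": [0,0,0],"gripper": 0.85},{"offset": [0,0,0],"rot": [0,0,0],"gripper": 0.3},{"offset": [0,0,0],"rot": [0,0,0],"gripper": 0.3},{"offset": [0,0,0],"rot": [0,0,0],"gripper": 0.3},{"offset": [0,0,0],"rot": [0,0,0],"gripper": 0.3},{"offset": [0,0,0],"rot": [0,0,0],"gripper": 0.3}]'

```text
time: 19.82
position: [0.4808, -0.2696, 0.0123]
tool_rot: [-3.126, -0.307, -0.002]
ft_force: [-0.4, 1.3, 5.1]
grip_width: 0.572
```

Run:
```python
from plan import *
s=ctrl.get_state()['position']
plan([(s[0],s[1],.046,-78.7,2),(.657,-.1923,.046,-88,5),(.657,-.1923,.0165,-88,3)])
```

```text
t 19.82 pos [ 0.4808 -0.2696  0.0123] yaw -78.8 tilt 0.07 grip 0.572 F [-0.4  1.3  5.1]
[[0.0, -0.0, -0.0169], [-0.0, -0.1, -0.0]] [[-0.0, -0.0, -0.0169], [-0.0, 0.0, -0.1]]
[[0.0376, -0.0082, -0.0], [-0.0, 0.0, 1.9]] [[0.0373, -0.0095, -0.0], [-0.0, 0.0, 1.8]] [[0.037, -0.0106, -0.0], [-0.0, 0.0, 1.9]] [[0.0366, -0.0119, -0.0], [-0.0, 0.0, 1.9]] [[0.0362, -0.0131, -0.0], [-0.0, 0.0, 1.8]]
[[0.0, 0.0, 0.0098], [-0.0, 0.0, 0.0]] [[0.0, 0.0, 0.0098], [-0.0, 0.0, 0.0]] [[0.0, 0.0, 0.0098], [-0.0, 0.0, 0.0]]
```

Request:
carry_out --rows '[{"offset": [0,0,0],"rot": [0,0,0],"gripper": 0.3},{"offset": [0,0,-0.017],"rot": [0,0,0],"gripper": 0.3},{"offset": [0,0,-0.017],"rot": [0,0,0],"gripper": 0.3},{"offset": [0.0375,-0.008,0],"rot": [0,0,1.9],"gripper": 0.3},{"offset": [0.0375,-0.0095,0],"rot": [0,0,1.9],"gripper": 0.3},{"offset": [0.037,-0.0105,0],"rot": [0,0,1.9],"gripper": 0.3},{"offset": [0.0365,-0.012,0],"rot": [0,0,1.9],"gripper": 0.3},{"offset": [0.022,-0.008,0],"rot": [0,0,1.8],"gripper": 0.3},{"offset": [0.014,-0.005,0],"rot": [0,0,0],"gripper": 0.3},{"offset": [0,0,0],"rot": [0,0,0],"gripper": 0.3}]'

```text
time: 21.08
position: [0.6573, -0.1934, 0.046]
tool_rot: [3.141, 0.052, 0.001]
ft_force: [-0.2, -0.1, -1.5]
grip_width: 0.575
```

Request:
carry_out --rows '[{"offset": [0,0,0],"rot": [0,0,0],"gripper": 0.3},{"offset": [0,0,0],"rot": [0,0,0],"gripper": 0.3}]'

```text
time: 21.32
position: [0.6557, -0.1949, 0.0458]
tool_rot: [3.141, 0.047, -0.001]
ft_force: [-0.1, -0.4, -1.8]
grip_width: 0.573
```

Run:
```python
from plan import *
plan([(.657,-.1923,.0165,-88,3)])
```

```text
t 21.32 pos [ 0.6557 -0.1949  0.0458] yaw -88.3 tilt 0.02 grip 0.573 F [-0.1 -0.4 -1.8]
[[0.0005, -0.0008, 0.0098], [0.0, 0.0, -0.1]] [[0.0005, -0.0008, 0.0098], [0.0, 0.0, -0.1]] [[0.0005, -0.0008, 0.0098], [0.0, 0.0, -0.1]]
```

Request:
carry_out --rows '[{"offset": [0.001,-0.002,0.01],"rot": [0,0,0],"gripper": 0.3},{"offset": [0,0,0.01],"rot": [0,0,0],"gripper": 0.3},{"offset": [0,0,0.009],"rot": [0,0,0],"gripper": 0.3},{"offset": [0,0,0],"rot": [0,0,0],"gripper": 0.3},{"offset": [0,0,0],"rot": [0,0,0],"gripper": 0.3}]'

```text
time: 21.95
position: [0.6574, -0.1917, 0.0161]
tool_rot: [3.141, 0.05, -0.001]
ft_force: [-1.4, -0.7, -1.4]
grip_width: 0.571
```

Request:
carry_out --rows '[{"offset": [0,0,0],"rot": [0,0,0],"gripper": 0.72},{"offset": [0,0,0],"rot": [0,0,0],"gripper": 0.72},{"offset": [0,0,0],"rot": [0,0,0],"gripper": 0.72},{"offset": [0,0,0],"rot": [0,0,0],"gripper": 0.72},{"offset": [0,0,-0.02],"rot": [0,0,0],"gripper": 0.72},{"offset": [0,0,-0.03],"rot": [0,0,0],"gripper": 0.72},{"offset": [0,0,-0.03],"rot": [0,0,0],"gripper": 0.9},{"offset": [0,0,0],"rot": [0,0,0],"gripper": 0.9}]'

```text
time: 22.95
position: [0.6599, -0.1929, 0.1012]
tool_rot: [3.14, 0.05, 0.011]
ft_force: [0.5, -0.3, -0.8]
grip_width: 0.852
```

Run:
```python
from plan import *
plan([(.4586,.0006,.09,-76.9,8)])
```

```text
t 22.95 pos [ 0.6599 -0.1929  0.1012] yaw -88.2 tilt 0.41 grip 0.852 F [ 0.5 -0.3 -0.8]
[[-0.0244, -0.025, 0.0012], [0.1, -0.4, -1.4]] [[-0.0238, -0.0256, 0.0014], [0.0, 0.0, -1.4]] [[-0.0231, -0.0261, 0.0014], [0.0, 0.0, -1.4]] [[-0.0225, -0.0267, 0.0014], [0.0, 0.0, -1.4]] [[-0.0218, -0.0272, 0.0014], [0.0, 0.0, -1.5]] [[-0.0211, -0.0278, 0.0014], [0.0, 0.0, -1.4]] [[-0.0204, -0.0283, 0.0014], [0.0, 0.0, -1.4]] [[-0.0197, -0.0288, 0.0014], [0.0, 0.0, -1.4]]
```

Request:
carry_out --rows '[{"offset": [-0.0245,-0.025,0.001],"rot": [0,0,-1.4],"gripper": 1},{"offset": [-0.024,-0.0255,0.001],"rot": [0,0,-1.4],"gripper": 1},{"offset": [-0.023,-0.026,0.001],"rot": [0,0,-1.4],"gripper": 1},{"offset": [-0.0225,-0.0265,0.001],"rot": [0,0,-1.4],"gripper": 1},{"offset": [-0.022,-0.027,0.001],"rot": [0,0,-1.4],"gripper": 1},{"offset": [-0.021,-0.028,0.001],"rot": [0,0,-1.4],"gripper": 1},{"offset": [-0.0205,-0.0285,0.001],"rot": [0,0,-1.4],"gripper": 1},{"offset": [-0.0195,-0.029,0.001],"rot": [0,0,-1.4],"gripper": 1},{"offset": [0,0,0],"rot": [0,0,0],"gripper": 1},{"offset": [0,0,0],"rot": [0,0,0],"gripper": 1}]'

```text
time: 24.2
position: [0.4569, 0.0015, 0.0889]
tool_rot: [3.121, 0.355, 0.002]
ft_force: [0.4, -0.2, -0.1]
grip_width: 0.999
```

Run:
```python
from plan import *
snap('wrist','w6')
plan([(.4586,.0006,.011,-76.9,4)])
```

```text
t 24.25 pos [0.4571 0.0011 0.0889] yaw -77.1 tilt 0.07 grip 1.001 F [-0.1  0.3 -0. ]
[[0.0003, 0.0002, 0.0195], [0.0, -0.1, -0.0]] [[0.0004, 0.0002, 0.0195], [0.0, 0.0, -0.1]] [[0.0004, 0.0002, 0.0195], [0.0, 0.0, -0.0]] [[0.0004, 0.0002, 0.0195], [0.0, 0.0, -0.1]]
```

View pics/w6.png

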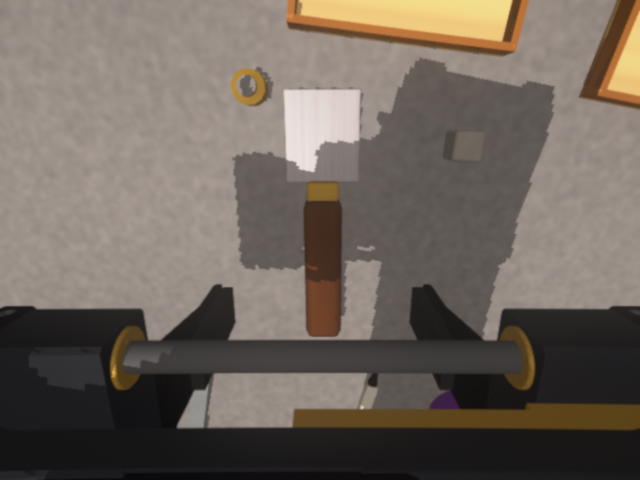

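Run:
```python
from plan import *
d=load('w6'); w=p2w(d,[(323,335),(323,201),(323,89.5),(322,182)],[.02,.026,.010,.010])[:,:2]
u=w[2]-w[0];u/=np.linalg.norm(u);print(w.round(4),np.degrees(np.arctan2(u[1],u[0])))
for q,x in zip(w,[-.055,.040,.105,.05]): print((q-u*x).round(4))
```

```text
[[ 0.4028 -0.011 ]
 [ 0.4967  0.0109]
 [ 0.5588  0.0253]
 [ 0.5055  0.0136]] 13.106958606385918
[0.4563 0.0015]
[0.4577 0.0018]
[0.4565 0.0015]
[0.4568 0.0022]
```

The knife lies aligned between the jaws. The wrist view puts its origin at (0.457, 0.0017), which agrees with the top view within about 2 mm.

Request:
carry_out --rows '[{"offset": [0,0,0.02],"rot": [0,0,0],"gripper": 1},{"offset": [0,0,0.02],"rot": [0,0,0],"gripper": 1},{"offset": [0,0,0.02],"rot": [0,0,0],"gripper": 1},{"offset": [0,0,0.018],"rot": [0,0,0],"gripper": 1},{"offset": [0,0,0],"rot": [0,0,0],"gripper": 0.1},{"offset": [0,0,0],"rot": [0,0,0],"gripper": 0.1},{"offset": [0,0,0],"rot": [0,0,0],"gripper": 0.1},{"offset": [0,0,0],"rot": [0,0,0],"gripper": 0.1},{"offset": [0,0,0],"rot": [0,0,0],"gripper": 0.1},{"offset": [0,0,0],"rot": [0,0,0],"gripper": 0.1}]' --grip_force 40

```text
time: 25.5
position: [0.4564, 0.0021, 0.0107]
tool_rot: [-3.121, -0.356, -0.001]
ft_force: [1.0, 0.1, 0.2]
grip_width: 0.402
```

Request:
carry_out --rows '[{"offset": [0,0,0],"rot": [0,0,0],"gripper": 0.1},{"offset": [0,0,0],"rot": [0,0,0],"gripper": 0.1},{"offset": [0,0,0],"rot": [0,0,0],"gripper": 0.1},{"offset": [0,0,0],"rot": [0,0,0],"gripper": 0.1},{"offset": [0,0,0],"rot": [0,0,0],"gripper": 0.1}]'

```text
time: 26.12
position: [0.4563, 0.0019, 0.0106]
tool_rot: [-3.121, -0.356, -0.0]
ft_force: [0.1, 0.4, 1.5]
grip_width: 0.267
```

Run:
```python
from plan import *
s=ctrl.get_state()['position']
plan([(s[0],s[1],.07,-76.9,3),(.4875,-.4083,.07,-86.7,12)])
```

```text
t 26.12 pos [0.4563 0.0019 0.0106] yaw -77.0 tilt 0.01 grip 0.267 F [0.1 0.4 1.5]
[[0.0, 0.0, -0.0198], [0.0, -0.0, -0.0]] [[0.0, 0.0, -0.0198], [0.0, -0.0, -0.1]] [[0.0, 0.0, -0.0198], [0.0, -0.0, 0.0]]
[[-0.0052, 0.0339, 0.0], [0.0, -0.0, 0.8]] [[-0.0048, 0.0339, 0.0], [0.0, -0.0, 0.8]] [[-0.0043, 0.034, 0.0], [0.0, -0.0, 0.9]] [[-0.0037, 0.0341, 0.0], [0.0, -0.0, 0.8]] [[-0.0033, 0.0341, 0.0], [0.0, -0.0, 0.8]] [[-0.0028, 0.0342, 0.0], [0.0, -0.0, 0.8]] [[-0.0023, 0.0342, 0.0], [0.0, -0.0, 0.8]] [[-0.0018, 0.0342, 0.0], [-0.0, -0.0, 0.8]] [[-0.0014, 0.0343, 0.0], [-0.0, -0.0, 0.9]] [[-0.0008, 0.0343, 0.0], [-0.0, -0.0, 0.8]] [[-0.0003, 0.0343, 0.0], [-0.0, -0.0, 0.8]] [[0.0001, 0.0343, 0.0], [-0.0, -0.0, 0.8]]
```

Request:
carry_out --rows '[{"offset": [0,0,-0.01],"rot": [0,0,0],"gripper": 0.1},{"offset": [0,0,-0.025],"rot": [0,0,0],"gripper": 0.1},{"offset": [0,0,-0.025],"rot": [0,0,0],"gripper": 0.1},{"offset": [-0.005,0.034,0],"rot": [0,0,0.8],"gripper": 0.1},{"offset": [-0.005,0.034,0],"rot": [0,0,0.8],"gripper": 0.1},{"offset": [-0.0045,0.034,0],"rot": [0,0,0.8],"gripper": 0.1},{"offset": [-0.0035,0.034,0],"rot": [0,0,0.8],"gripper": 0.1},{"offset": [-0.0035,0.034,0],"rot": [0,0,0.8],"gripper": 0.1},{"offset": [-0.003,0.034,0],"rot": [0,0,0.8],"gripper": 0.1},{"offset": [-0.002,0.034,0],"rot": [0,0,0.8],"gripper": 0.1}]'

```text
time: 27.38
position: [0.4741, -0.2377, 0.0708]
tool_rot: [-3.134, -0.203, -0.0]
ft_force: [1.0, 0.3, -2.0]
grip_width: 0.272
```

Request:
carry_out --rows '[{"offset": [-0.002,0.034,0],"rot": [0,0,0.8],"gripper": 0.1},{"offset": [-0.0015,0.034,0],"rot": [0,0,0.8],"gripper": 0.1},{"offset": [-0.001,0.034,0],"rot": [0,0,0.8],"gripper": 0.1},{"offset": [0,0.034,0],"rot": [0,0,0.8],"gripper": 0.1},{"offset": [0,0.02,0],"rot": [0,0,0.8],"gripper": 0.1},{"offset": [0,0.012,0],"rot": [0,0,0.8],"gripper": 0.1},{"offset": [0,0,0],"rot": [0,0,0],"gripper": 0.1},{"offset": [0,0,0],"rot": [0,0,0],"gripper": 0.1},{"offset": [0,0,0],"rot": [0,0,0],"gripper": 0.1},{"offset": [0,0,0],"rot": [0,0,0],"gripper": 0.1}]'

```text
time: 28.62
position: [0.4869, -0.4038, 0.0706]
tool_rot: [-3.14, -0.073, -0.001]
ft_force: [-0.3, -0.2, -3.5]
grip_width: 0.272
```

Run:
```python
from plan import *
plan([(.4875,-.4083,.04,-86.7,2)])
snap('wrist','w7'); snap('scene','s7')
```

```text
t 28.62 pos [ 0.4869 -0.4038  0.0706] yaw -87.3 tilt 0.04 grip 0.272 F [-0.3 -0.2 -3.5]
[[0.0002, 0.0023, 0.0153], [-0.0, -0.0, -0.3]] [[0.0002, 0.0023, 0.0153], [-0.0, -0.0, -0.3]]
```

View pics/w7.png

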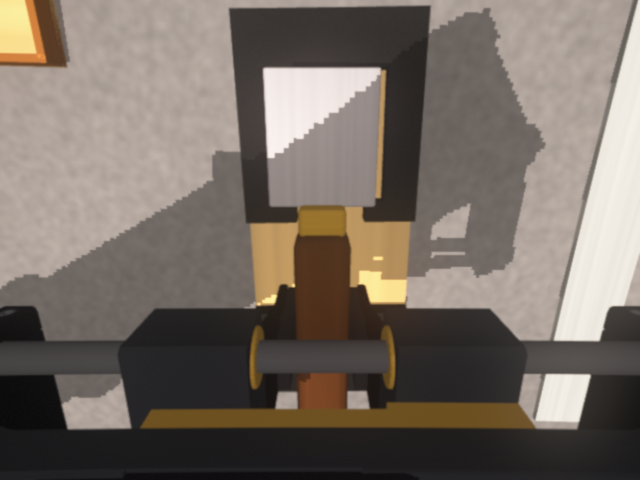

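View pics/s7.png

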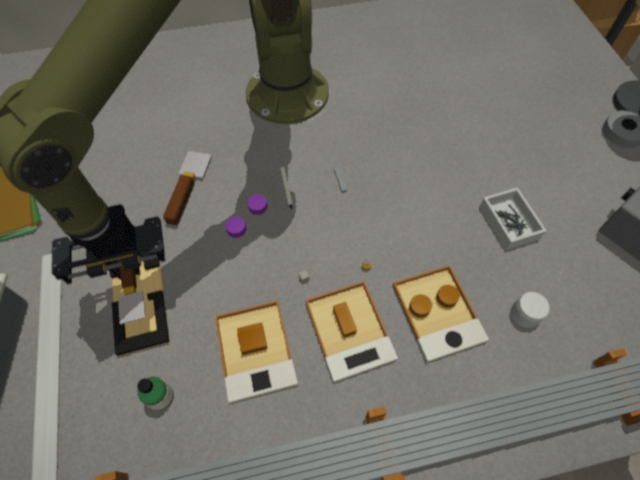

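All four glass pieces lie in the right bins in the scene view. The knife is held above the tray, about 4 mm to the left of the pocket's centre line. I'll measure the tray and blade from this wrist view.

Run:
```python
from plan import *
d=load('w7'); w=p2w(d,[(231,10),(430,8),(415,221),(247,221)],.016)[:,:2]
f=(w[0]+w[1])/2;b=(w[2]+w[3])/2;u=f-b;print('len',np.linalg.norm(u));u/=np.linalg.norm(u)
print('tray',w.round(4),f-u*.14,b-u*.03,np.degrees(np.arctan2(u[1],u[0])), np.linalg.norm(w[0]-w[1]),np.linalg.norm(w[2]-w[3]))
k=p2w(d,[(263.5,68),(380.5,67.5),(375.5,206),(272.5,206)],.070)[:,:2]
f=(k[0]+k[1])/2;b=(k[2]+k[3])/2;u=f-b;print('len',np.linalg.norm(u));u/=np.linalg.norm(u)
print('knife',k.round(4),f-u*.105,b-u*.05,np.degrees(np.arctan2(u[1],u[0])),np.linalg.norm(k[0]-k[1]))
```

```text
len 0.1087144731443989
tray [[ 0.6232 -0.3511]
 [ 0.6287 -0.4501]
 [ 0.5198 -0.4567]
 [ 0.515  -0.3572]] [ 0.48616133 -0.40876242] [ 0.48744467 -0.40868736] 3.347393676018107 0.09913497939854192 0.09963414784090936
len 0.054491472015981764
knife [[ 0.5909 -0.3755]
 [ 0.5932 -0.4208]
 [ 0.5387 -0.424 ]
 [ 0.5366 -0.3792]] [ 0.48724389 -0.40484472] [ 0.48775138 -0.4048122 ] 3.6657179064855274 0.0453929023982046
```

Request:
carry_out --rows '[{"offset": [0,0.004,0.01],"rot": [0,0,-0.4],"gripper": 0.1},{"offset": [0,0,0.013],"rot": [0,0,0],"gripper": 0.1},{"offset": [0,0,0],"rot": [0,0,0],"gripper": 0.1},{"offset": [0,0,0],"rot": [0,0,0],"gripper": 0.1}]'

```text
time: 29.22
position: [0.4866, -0.4086, 0.0473]
tool_rot: [-3.14, -0.082, 0.001]
ft_force: [1.0, -0.4, -2.4]
grip_width: 0.271
```

Run:
```python
from plan import *
plan([(.487,-.4083,.015,-86.7,4)])
snap('wrist','w8')
```

```text
t 29.23 pos [ 0.4866 -0.4086  0.0473] yaw -87.0 tilt 0.03 grip 0.271 F [ 1.  -0.4 -2.4]
[[0.0001, -0.0001, 0.0081], [-0.0, 0.0, -0.1]] [[0.0001, -0.0001, 0.0081], [-0.0, 0.0, -0.0]] [[0.0001, -0.0001, 0.0081], [-0.0, 0.0, -0.1]] [[0.0001, -0.0001, 0.0081], [-0.0, 0.0, -0.1]]
```

View pics/w8.png

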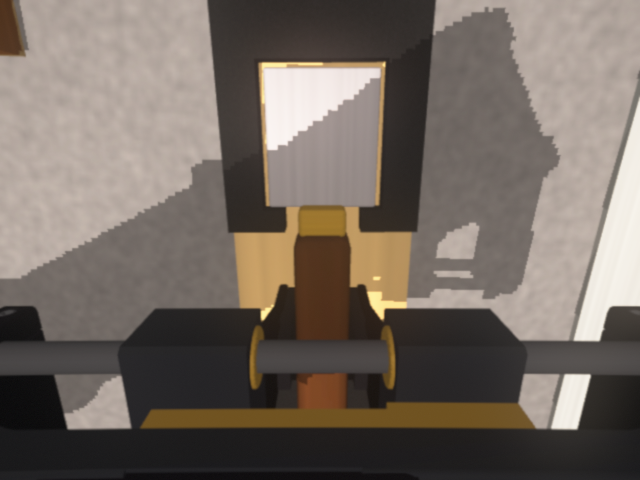

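The blade is centred in the pocket, with even yellow margins left and right at columns 262 and 382. Lowering it now.

Request:
carry_out --rows '[{"offset": [0,0,0.01],"rot": [0,0,0],"gripper": 0.1},{"offset": [0,0,0.01],"rot": [0,0,0],"gripper": 0.1},{"offset": [0,0,0.007],"rot": [0,0,0],"gripper": 0.1},{"offset": [0,0,0.005],"rot": [0,0,0],"gripper": 0.1},{"offset": [0,0,0],"rot": [0,0,0],"gripper": 0.1},{"offset": [0,0,0],"rot": [0,0,0],"gripper": 0.1}]'

```text
time: 30.02
position: [0.4868, -0.4087, 0.0156]
tool_rot: [3.14, 0.083, 0.0]
ft_force: [0.2, 0.3, -2.1]
grip_width: 0.273
```

Request:
carry_out --rows '[{"offset": [0,0,0.001],"rot": [0,0,0],"gripper": 0.1},{"offset": [0,0,0],"rot": [0,0,0],"gripper": 0.1},{"offset": [0,0,0],"rot": [0,0,0],"gripper": 0.5},{"offset": [0,0,0],"rot": [0,0,0],"gripper": 0.5},{"offset": [0,0,0],"rot": [0,0,0],"gripper": 0.5},{"offset": [0,0,0],"rot": [0,0,0],"gripper": 0.5},{"offset": [0,0,0],"rot": [0,0,0],"gripper": 0.5},{"offset": [0,0,-0.02],"rot": [0,0,0],"gripper": 0.5},{"offset": [0,0,-0.04],"rot": [0,0,0],"gripper": 0.5},{"offset": [0,0,-0.06],"rot": [0,0,0],"gripper": 0.5}]'

```text
time: 31.28
position: [0.486, -0.408, 0.1357]
tool_rot: [-3.139, -0.082, 0.003]
ft_force: [1.2, -0.4, 0.7]
grip_width: 0.501
```

Request:
carry_out --rows '[{"offset": [-0.04,0,-0.06],"rot": [0,0,0],"gripper": 0.7},{"offset": [-0.03,-0.03,-0.04],"rot": [0,0,0],"gripper": 0.7},{"offset": [0,0,0],"rot": [0,0,0],"gripper": 0.7},{"offset": [0,0,0],"rot": [0,0,0],"gripper": 0.7},{"offset": [0,0,0],"rot": [0,0,0],"gripper": 0.7}]'

```text
time: 31.9
position: [0.4208, -0.3817, 0.2255]
tool_rot: [-3.14, -0.083, 0.003]
ft_force: [-0.4, 0.3, 0.4]
grip_width: 0.7
```

Run:
```python
from plan import *
plan([])
snap('wrist','w9');snap('top','t9'); snap('scene','s9'); crop('s9',80,210,300,375,3.5,'c9'); crop('s9',280,210,500,375,3.5,'c10')
```

```text
t 31.90 pos [ 0.4208 -0.3817  0.2255] yaw -87.0 tilt 0.12 grip 0.700 F [-0.4  0.3  0.4]
```

View pics/w9.png

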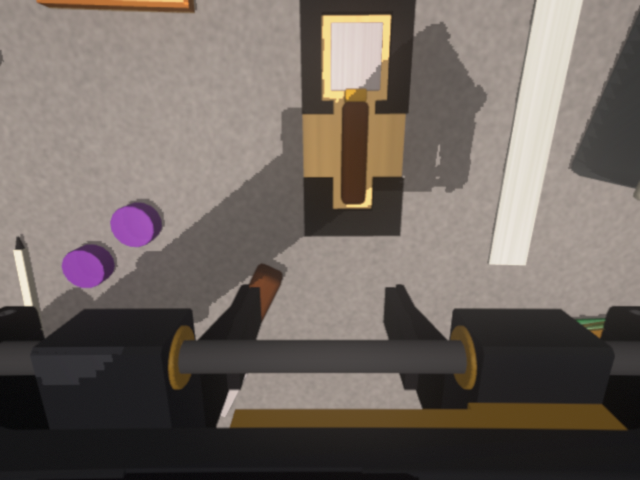

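View pics/t9.png

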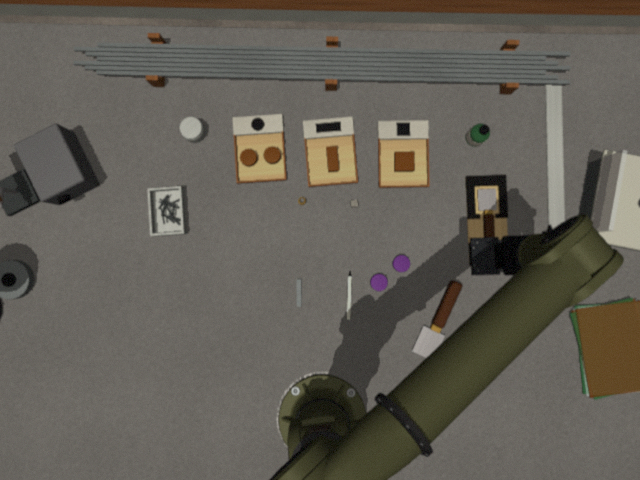

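View pics/c9.png

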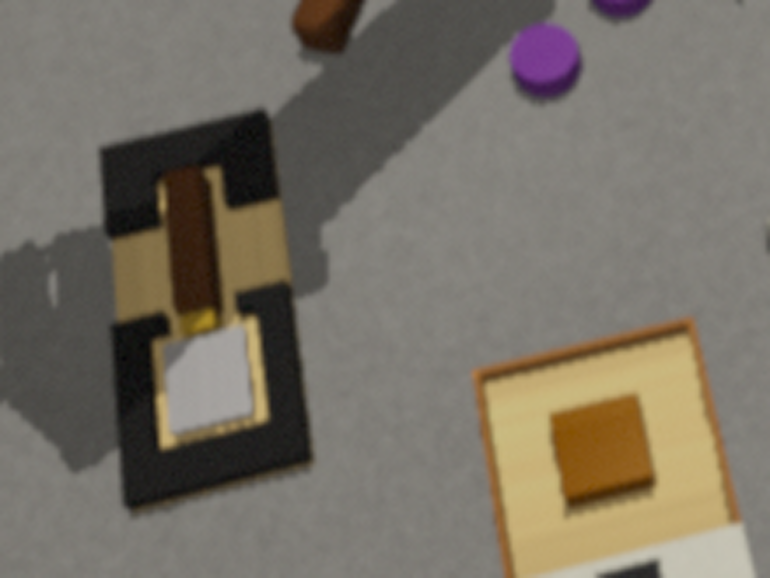

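View pics/c10.png

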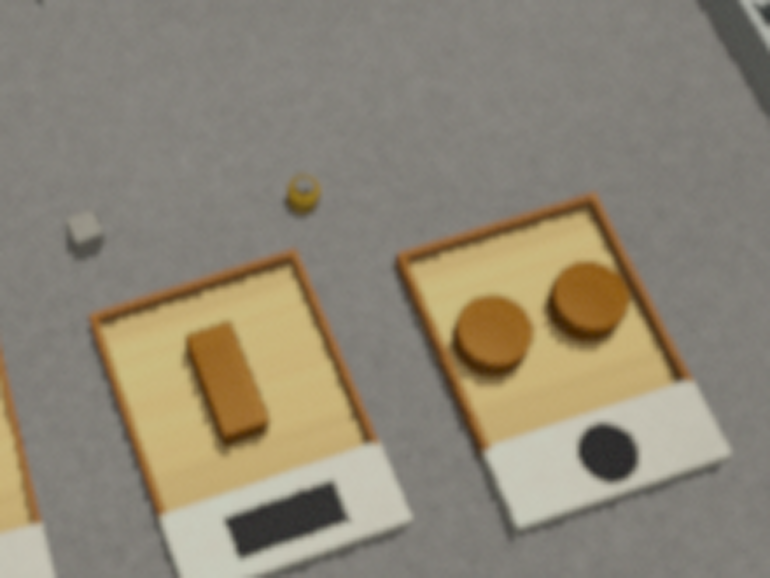

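The knife lies in its pocket with a yellow margin all round. All the glass lies flat in the correct bins, and the gripper is clear of everything.

```bash
python3 -c "
from bench import workorder
print(workorder.close_job())"
```

```text
the job is handed in; nothing more can be done
None
```

The job is done and handed in after about 32 s of the 122 s allowed; closing it gave no verdict. Both amber rounds lie side by side in the round-outline bin, with the bar and the square each in the bin of its shape. The smaller putty knife is in the tray, blade in the wide part. I did not touch the purple discs or the larger knife.

- **Last pictures:** all four glass pieces lie flat in the correct bins. The knife sits inside its pocket with a margin all round, aimed at the tray's measured origin to within about 2 mm. I judged its seating by eye and did not measure its final height or tilt.
- **Gripper:** it is open, 0.22 m above the bench, with no meaningful contact force.
- **Disagreements:** the top and wrist cameras differed by about 4 mm on round A's position, because that wrist picture was taken while the arm was still swinging. They differed by about 2 mm on the knife. Neither affected a grasp.
- **Force reading:** a brief 5 N showed on the wrist while gripping the square, far below the limits.

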